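# Knock a collet out of its block and load it into the collet carousel

### The arm

A 7-joint arm with a two-finger parallel gripper is mounted at the origin on the work surface. World frame = base frame: x ahead of the robot, y to its left, z up, the work surface at z = 0. Lengths are in m, angles in rad, forces in N, time in s.
With the tool pointing down it reaches from about 0.425 to 0.925 m from the base axis. Payload 6.8 kg.
Tool frame: the origin (TCP) lies midway between the tips of the shut fingers; the grasp point (between the pads) lies 19 mm behind it; z points along the fingers, y is the line along which they close (so a half turn about z gives the same grasp; the last joint's range is limited). The gripper opens to 85 mm and grips with 20 to 120 N. Pads are 22 mm wide; open, the fingers measure 114 mm over their backs; the gripper's body (76 mm by 85 mm) begins 54 mm behind the grasp point. The pads swing forward as they close: fully open they stand 13 mm farther back than shut.
Start: joints at [1.186, 0.477, 0.022, 1.555, -0.011, 1.109, -0.083], TCP at [0.184, -0.649, 0.231] pointing down, gripper open.
Joint ranges: [-2.96, 2.96], [-0.34, 2.1], [-1.41, 1.46], [0.24, 2.44], [-1.37, 4.51], [0.17, 1.92], [-2.96, 2.96]. Speed limits (rad/s): [2.39, 2.39, 3.14, 3.14, 3.14, 3.14, 3.14].

### API

Orientations are given as a unit quaternion [w, x, y, z].
In Python, from station import bot, eyes, ticket gives the robot as it stands.
- The arm moves only by the shell command python3 -m crank 'ROWS' [FORCE]. ROWS is text: rows parted by semicolons, each of 7 numbers parted by spaces: the shift along the tool's x, y, z in units of 0.5 m (1.0 is 0.5 m), then the turn, a rotation vector about the tool's x, y, z in units of 180 degrees (1.0 is 180 degrees), then the closure, from 0 (fully open) to 1 (shut). A call has 1 to 20 rows; each row is the pose to reach, as a shift and turn from the pose commanded when the call began, along the tool's axes at that moment, turning the shorter way round; what a row does not reach only later rows make up. A row lasts 1/10 s, in which the tool goes at most 50 mm and 8.59 degrees, less where a joint would pass 70% of its speed; a pose out of reach is approached as far as the arm can. A call with a number of a shift or a turn outside -1 to 1 is refused whole. A call with a gripper value outside its range is refused whole. The fingers move at their own pace and stop on an object; FORCE is the grip in N (left out, the last holds). Time passes only in rows, so rows that repeat a pose let the fingers close. It gives the time, the measured TCP pose, the force, the opening and the grip force at its end, in the units of the state.
- bot.get_obs(): the state, without advancing time (a new reading comes with each control period).
- eyes.read_camera(name): name is "scene" or "top" or "wrist"; returns a dict with "image" (480x640x3 uint8, red, green, blue), "K" (3x3 intrinsics, pixels), "R" (3x3) and "t" (3): a world point X has camera coordinates R X + t. Camera axes: x right, y down, z forward; pixel columns grow to the right and rows downward; lengths in m; the calibration is good to about 2 mm. A picture is of the moment at which its call begins. There is no depth.
- ticket.hand_in(): hands the job in; it is judged then, once.
The state is a dict: "t": time; "q": joint angles; "joint_vel": joint speeds; "joint_torque": joint torques, N m; "eef_pos": TCP position; "tool_rot": TCP orientation; "contact_force": force on the tool from outside, world axes, zero at the start; "torque": the same for the moment, N m; "gripper_width": opening from 0.0 (shut) to 1.0 (fully open); "grasp_force": force on a finger pad.
Only numpy, scipy, OpenCV 4.12 (cv2) and the standard library are available. Lean on these libraries where they do the work, as an engineer would, in place of code of your own. Each camera call takes 0.05 s, during which the arm holds its last target. There are 200 camera calls.

### The job

First turn the collet carousel so that its empty pocket stands at the pointer. Then, keeping it upright, set the square collet block down over the knock-out stud and press it fully home, so that the stud pokes the tight collet up out of the block from below, take the raised collet and set it down upright in the empty pocket at the pointer. Leave the block standing on the knock-out and do not disturb the other tools on the bench.

Things in the scene. Friction and masses are not known exactly. Their poses are not given: they have to be found in the camera images.
- knockout: The knock-out, fixed to the bench: a dark steel foot 90 x 90 mm, 10 mm thick, with an upright steel stud 9.6 mm in diameter, 40 mm tall above the foot (tip bevelled to 7 mm over its last 3 mm). The stud is clamped somewhere in a slot along the foot's x axis, up to 9 mm either side of the centre: look or feel for it. Origin at the centre of the foot's underside; z up.
- collet_block: The loose collet block: plain steel, 48 x 48 mm, 52 mm tall, about 0.4 kg. Its top has a round recess, 29.4 mm in diameter, 30 mm deep; on the same centre line an access hole 12 mm in diameter (mouth flared by 1.5 mm) runs up through the bottom 22 mm. Starts on the bench. Origin at the centre of the underside, where the hole opens; z up, x and y along the sides.
- recess_floor (a point): Centre of the recess floor in the block, 22 mm above its underside. Two hidden spring balls in the recess wall 8 mm higher pinch the collet: pushing it up takes some 6 to 10 N, so press the block down onto the stud until its underside lies on the foot. The collet then stands 18 mm proud of the block's top, clear of the balls, resting on the stud.
- collet: The collet: a steel cylinder 28 mm in diameter, 30 mm tall, about 0.11 kg, with a small dark bore and slits seen on its top; it starts in the block's recess with its top flush with the block's top. Origin at the centre of its underside; z up along its axis.
- carousel_base: Fixed base of the carousel. Origin on the bench, on the carousel's axis; its -x points to the pointer. On it turns an aluminium disc 170 mm across, top 18 mm above the bench, with five round cups: 42 mm outer diameter, centres 58 mm from the axis, 72 degrees apart, rims 34 mm above the bench. Four hold fixed collets, tops 51 mm above the bench; one is empty.
- pointer (a point): Tip of the fixed pointer, a slim steel cone beside the carousel, 104 mm from its axis and 30 mm above the bench.
- carousel (a joint): Turn of the carousel in rad: 0 when the empty pocket is exactly at the pointer, growing counterclockwise seen from above, range -1.8 to 1.8. Starts between 0.5 and 1.25. Stiff (about 0.06 N m of friction), stays where it is left.
- carousel_grip (a point): Centre of the carousel's turning handle, 72 mm above the bench on its axis: a black bar 46 mm long, 12 mm wide, from 56 to 82 mm above the bench. Its x axis (the point's axes turn with the carousel) lies along the bar, and its -x points to the empty pocket.
- pocket (a point): Centre of the floor of the empty pocket: a cup 35 mm in inner diameter and 13 mm deep, its floor 21 mm above the bench; turns with the carousel.
- face_mill: bystander: a standing face mill (round cutter), 64 mm across, 46 mm tall; origin at the centre of its underside
- drill_chuck: bystander: a standing keyless drill chuck, 45 mm across, 66 mm tall; origin at the centre of its underside
- large_collet: bystander: a larger collet standing alone, 38 mm across, 48 mm tall; origin at the centre of its underside. It is not the one to move
- vee_block: bystander: a small steel vee block, 46 x 40 x 36 mm; origin at the centre of its underside
- chuck_key: bystander: a T-shaped chuck key lying flat, 85 x 80 mm, 12 mm thick; origin under the middle of its shank
There are look-alikes about, which are no part of the job. Leave any green look-alike of the knockout alone.

How it is judged:
By the outcome, as a careful person would: the job done as asked, in the order asked, and still so for the second after the job is handed in, with the robot touching nothing.
It also fails if it takes over 72 s, if anything falls off the work surface, if the arm or the gripper's body presses on something with over 40 N, if the wrist force passes 120 N, or if a joint passes its speed limit or range.

## Working session

There is one attempt and no reset: what is moved stays moved. The work goes in short steps, Python scripts to look and compute and a shell command to move; the robot and the scene stay as the last step left them, time stands still between calls to the robot, and variables do not carry over. Pictures are saved under pics/ and viewed, at most 12 in all, crops included, and the job is handed in when it is done.

```bash
ls; mkdir -p pics; python3 - <<'E'
from station import bot,eyes
import cv2,numpy as np
np.set_printoptions(precision=4,suppress=True)
o=bot.get_obs();print(o)
for n in ["scene","top"]:
    c=eyes.read_camera(n);cv2.imwrite(f"pics/{n}0.png",c["image"][:,:,::-1]);print(n,c["K"],c["R"],c["t"])
E
```

```text
pics
{'t': 0.0, 'q': array([ 1.1859,  0.4778,  0.0223,  1.5564, -0.0115,  1.1093, -0.0831]), 'joint_vel': array([ 0.0003,  0.0004, -0.0008, -0.0008,  0.0004, -0.0006,  0.0007]), 'joint_torque': array([  0.0002, -59.6456,   1.6083, -28.1194,   0.0125,   0.0094,
         0.    ]), 'eef_pos': array([ 0.1843, -0.6488,  0.2303]), 'tool_rot': array([-0.0009,  0.9904,  0.1379, -0.0002]), 'contact_force': array([0.0734, 0.9464, 0.3643]), 'torque': array([ 0.0301, -0.014 ,  0.0443]), 'grasp_force': 0.0, 'gripper_width': 1.0033511566036575}
scene [[435.1732   0.     317.8393]
 [  0.     435.1732 238.0306]
 [  0.       0.       1.    ]] [[-0.1129  0.9936  0.0088]
 [ 0.8497  0.1011 -0.5174]
 [-0.515  -0.0509 -0.8557]] [ 0.0841 -0.4053  1.1164]
top [[505.9492   0.     308.684 ]
 [  0.     505.9492 238.1481]
 [  0.       0.       1.    ]] [[-0.0138 -0.9997  0.0182]
 [-0.9986  0.0129 -0.0509]
 [ 0.0506 -0.0188 -0.9985]] [-0.0237  0.4997  0.9534]
```

View pics/top0.png

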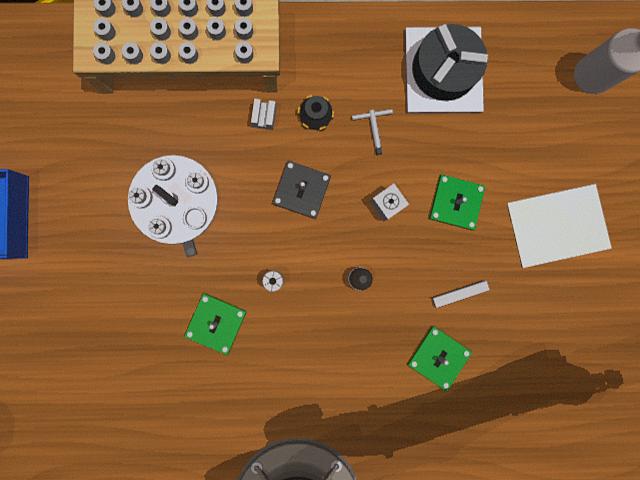

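View pics/scene0.png

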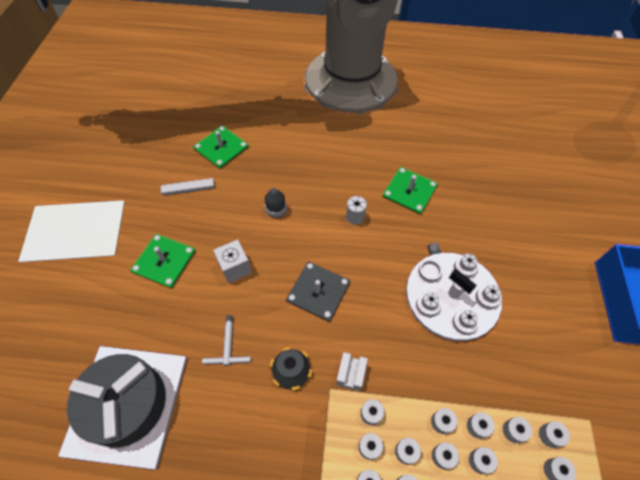

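The top view shows the carousel near (172,198) with its empty pocket at (195,217) and the pointer at (190,248). The dark knock-out is near (302,190), the block near (390,203), and the green look-alikes are elsewhere. The scene view has the carousel at (455,295), the knock-out at (319,290) and the block at (233,262). I'll zoom in for precise pixels.

```bash
cat > h.py <<'E'
from station import bot,eyes
import cv2,numpy as np
from scipy.spatial.transform import Rotation as Rn
np.set_printoptions(precision=4,suppress=True)
def P(c): return c["K"]@np.c_[c["R"],c["t"]]
def tri(c1,p1,c2,p2):
    X=cv2.triangulatePoints(P(c1),P(c2),np.array(p1,float).reshape(2,1),np.array(p2,float).reshape(2,1));return (X[:3]/X[3]).ravel()
def onz(c,p,z):
    d=c["R"].T@np.linalg.inv(c["K"])@np.array([p[0],p[1],1.]);o=-c["R"].T@c["t"];return o+d*(z-o[2])/d[2]
def proj(c,X):
    u=P(c)@np.r_[X,1];return u[:2]/u[2]
def tile(img,x,y,w,h,s):
    t=cv2.resize(img[y:y+h,x:x+w],None,fx=s,fy=s,interpolation=cv2.INTER_CUBIC)
    for k in range(0,w,10): cv2.line(t,(int(k*s),0),(int(k*s),6 if k%50 else 14),(0,0,255),1)
    for k in range(0,h,10): cv2.line(t,(0,int(k*s)),(6 if k%50 else 14,int(k*s)),(0,0,255),1)
    cv2.putText(t,f"{x},{y}",(16,24),0,.45,(0,0,255),1);return t
def tool():
    o=bot.get_obs();q=o["tool_rot"];return o,Rn.from_quat(np.r_[q[1:],q[0]])
def go(p,yaw=None,base=None):
    "shift rows for target TCP p and yaw of tool y axis (deg, mod 180), tool down"
    o,R=tool();d=R.as_matrix().T@(np.array(p)-o["eef_pos"])/.5
    rv=np.zeros(3)
    if yaw is not None:
        best=None
        for k in (0,180):
            a=np.radians(yaw+k);y=np.array([np.cos(a),np.sin(a),0]);z=np.array([0,0,-1.]);T=Rn.from_matrix(np.c_[np.cross(y,z),y,z])
            r=(R.inv()*T).as_rotvec()/np.pi
            print("shift",d,"turn",r,"yaw",yaw+k)
    else: print("shift",d)
E
python3 - <<'E'
from h import *
t=cv2.imread("pics/top0.png");s=cv2.imread("pics/scene0.png")
m=np.vstack([np.hstack([tile(t,x,y,66,75,4) for x,y in [(268,155),(358,170)]]+[tile(t,125,150,100,112,2.67)[:300,:267]]),
 np.hstack([tile(s,x,y,66,75,4) for x,y in [(286,258),(203,225)]]+[tile(s,402,235,100,112,2.67)[:300,:267]])])
print(m.shape);cv2.imwrite("pics/m1.png",m)
E
```

```text
Traceback (most recent call last):
ValueError: all the input array dimensions except for the concatenation axis must match exactly, but along dimension 0, the array at index 0 has size 300 and the array at index 2 has size 299
```

```bash
python3 - <<'E'
from h import *
t=cv2.imread("pics/top0.png");s=cv2.imread("pics/scene0.png")
m=np.vstack([np.hstack([tile(t,x,y,66,75,4) for x,y in [(268,155),(358,170)]]+[tile(t,125,150,100,114,2.67)[:300,:267]]),
 np.hstack([tile(s,x,y,66,75,4) for x,y in [(286,258),(203,225)]]+[tile(s,402,235,100,114,2.67)[:300,:267]])])
print(m.shape);cv2.imwrite("pics/m1.png",m)
E
```

```text
(600, 795, 3)
```

View pics/m1.png

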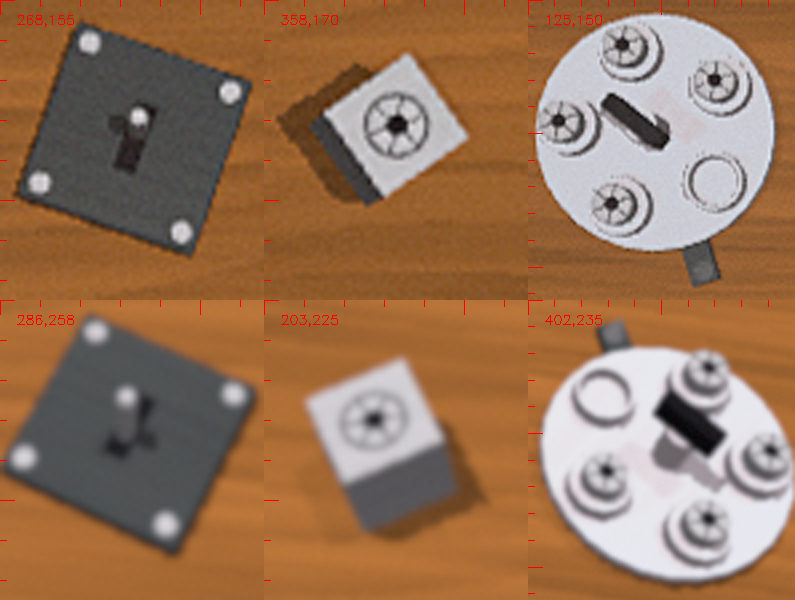

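```bash
cat > m.py <<'E'
from h import *
T=eyes.read_camera("top");S=eyes.read_camera("scene")
a=lambda p,o,s,k:(np.array(p,float)-o)/s+k
ft=a([(90,42),(230,92),(181,232),(39,183)],(0,0),4,(268,155));fs=a([(96,332),(233,394),(166,525),(23,458)],(0,300),4,(286,258))
B=np.array([tri(T,p,S,q) for p,q in zip(ft,fs)]);F=B.mean(0);print("bolts",B,"foot",F)
st=tri(T,(302.75,184.25),S,(317.5,282.25));print("stud",st,st-F)
for i in range(4):
    d=B[(i+1)%4]-B[i];print(np.degrees(np.arctan2(d[1],d[0])),np.linalg.norm(d))
print("collet",tri(T,(391.5,201.25),S,(230.75,255)))
kt=a([(407,53),(469,136),(382,198),(322,114)],(264,0),4,(358,170));ks=a([(404,357),(445,440),(348,484),(305,402)],(264,300),4,(203,225))
K=np.array([tri(T,p,S,q) for p,q in zip(kt,ks)]);print("block",K,K.mean(0))
for i in range(4):
    d=K[(i+1)%4]-K[i];print(np.degrees(np.arctan2(d[1],d[0])),np.linalg.norm(d))
ct=a([(624,44),(715,80),(564,120),(612,203),(715,182)],(528,0),2.67,(125,150));cs=a([(709,374),(770,450),(607,471),(708,519),(603,398)],(528,300),2.67,(402,235))
# match order by proximity
for p,z in zip(ct,[.051]*4+[.034]): print("top onz",onz(T,p,z))
for p,z in zip(cs,[.051]*4+[.034]): print("scn onz",onz(S,p,z))
print("handle",onz(T,(165.4,195.3),.08),onz(S,(462.7,281.8),.082),tri(T,(165.4,195.3),S,(462.7,281.8)))
print("pointer",onz(T,(190.5,250.4),.03),onz(S,(433.5,247),.03),tri(T,(190.5,250.4),S,(433.5,247)))
E
python3 m.py
```

```text
bolts [[ 0.6161 -0.0115  0.1418]
 [ 0.6073 -0.0224  0.0904]
 [ 0.5677 -0.0246 -0.1809]
 [ 0.5891 -0.0112 -0.027 ]] foot [ 0.595  -0.0174  0.0061]
stud [ 0.5982 -0.0191  0.0438] [ 0.0031 -0.0017  0.0378]
-129.0093562800063 0.05327803070560313
-176.78624901262185 0.27414028124675555
32.064664342679805 0.15589434412931555
-0.6030236984006844 0.1709720263213525
collet [ 0.5639 -0.1829  0.0474]
block [[ 0.582  -0.1624  0.1397]
 [ 0.5599 -0.1908  0.0347]
 [ 0.5421 -0.2057 -0.0667]
 [ 0.5727 -0.1689  0.0846]] [ 0.5642 -0.182   0.0481]
-127.99971438629571 0.11092255643277951
-139.98946320900015 0.10409929740240866
50.30933386370076 0.15876947038352054
34.51307259419982 0.05618420796168736
top onz [0.6328 0.2401 0.051 ]
top onz [0.6072 0.1778 0.051 ]
top onz [0.5807 0.281  0.051 ]
top onz [0.5232 0.2482 0.051 ]
top onz [0.5383 0.1814 0.034 ]
scn onz [0.5306 0.2517 0.051 ]
scn onz [0.5828 0.2876 0.051 ]
scn onz [0.6101 0.1814 0.051 ]
scn onz [0.6356 0.2441 0.051 ]
scn onz [0.5483 0.1839 0.034 ]
handle [0.5754 0.2243 0.08  ] [0.5867 0.2267 0.082 ] [0.5778 0.2301 0.0644]
pointer [0.4785 0.1908 0.03  ] [0.4925 0.1924 0.03  ] [0.4792 0.1965 0.0081]
```

```bash
R="0.98 -0.85 -0.14 0 0 0 0"; python3 -m crank '0.98 -0.85 -0.14 0 0 0 0;0.98 -0.85 -0.14 0 0 0 0;0.98 -0.85 -0.14 0 0 0 0;0.98 -0.85 -0.14 0 0 0 0;0.98 -0.85 -0.14 0 0 0 0;0.98 -0.85 -0.14 0 0 0 0;0.98 -0.85 -0.14 0 0 0 0;0.98 -0.85 -0.14 0 0 0 0;0.98 -0.85 -0.14 0 0 0 0;0.98 -0.85 -0.14 0 0 0 0;0.98 -0.85 -0.14 0 0 0 0;0.98 -0.85 -0.14 0 0 0 0;0.98 -0.85 -0.14 0 0 0 0;0.98 -0.85 -0.14 0 0 0 0;0.98 -0.85 -0.14 0 0 0 0'
python3 - <<'E'
from h import *
c=eyes.read_camera("wrist");cv2.imwrite("pics/w1.png",c["image"][:,:,::-1]);np.savez("w1.npz",**c);print(c["K"],-c["R"].T@c["t"],c["R"])
for p in [(.579,.2277,.05),(.564,-.183,.05),(.595,-.017,.01),(.598,-.019,.05)]: print(proj(c,p))
o,R=tool();print(o["q"],o["eef_pos"])
E
```

```text
t: 1.7
eef_pos: [0.5401, -0.1051, 0.3011]
tool_rot: [-0.0, 0.99, 0.14, -0.0]
contact_force: [0.2, -1.2, -0.1]
gripper_width: 0.997
grasp_force: 0.0
[[397.1022   0.     324.9913]
 [  0.     397.1022 237.1699]
 [  0.       0.       1.    ]] [ 0.6099 -0.0833  0.443 ] [[ 0.2764 -0.9611 -0.0005]
 [-0.9215 -0.2651  0.2838]
 [-0.2728 -0.078  -0.9589]]
[-12.9663  55.1098]
[408.2724 194.3596]
[260.1158 115.6319]
[256.2607 112.6406]
[ 0.3628  0.2319 -0.3334  1.7526  0.0822  1.1716 -1.2882] [ 0.5393 -0.107   0.3009]
```

View pics/w1.png

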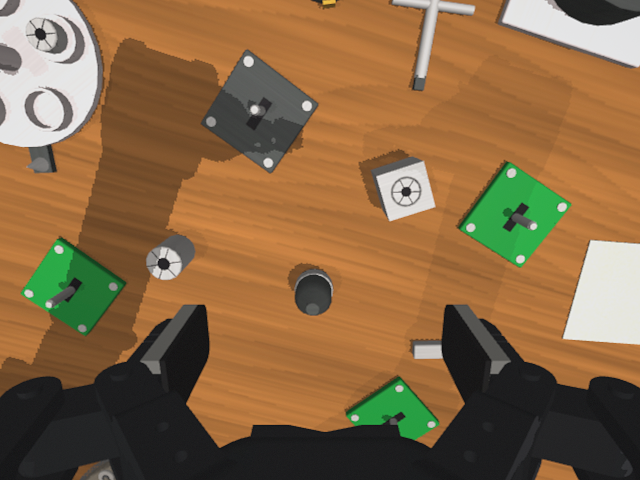

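The wrist view confirms the block (406,191), stud tip (255,109) and foot centre (259,113), with the large collet and drill chuck nearby. Next I'll go to the carousel.

```bash
python3 -m crank '0.13 -0.53 0.12 0 0 -0.19 0;0.13 -0.53 0.12 0 0 -0.19 0;0.13 -0.53 0.12 0 0 -0.19 0;0.13 -0.53 0.12 0 0 -0.19 0;0.13 -0.53 0.12 0 0 -0.19 0;0.13 -0.53 0.12 0 0 -0.19 0;0.13 -0.53 0.12 0 0 -0.19 0;0.13 -0.53 0.12 0 0 -0.19 0;0.13 -0.53 0.12 0 0 -0.19 0'
python3 - <<'E'
from h import *
W=dict(np.load("w1.npz"));T=eyes.read_camera("top")
c=eyes.read_camera("wrist");cv2.imwrite("pics/w2.png",c["image"][:,:,::-1]);np.savez("w2.npz",**c)
bw=[(249,62),(307,105),(268,163),(211,122)];bt=np.array([(90,42),(230,92),(181,232),(39,183)])/4+(268,155)
for n,C,b in (("w",W,bw),("t",T,bt)):
    b=np.array([onz(C,p,.011)[:2] for p in b]);f=b.mean(0);d=b[0]-b[3],b[1]-b[0]
    print(n,"foot",f,[np.degrees(np.arctan2(x[1],x[0])) for x in d])
print("tri stud",tri(W,(255,109),T,(302.75,184.25)),"onz",onz(W,(255,109),.05),onz(T,(302.75,184.25),.05))
print("tri foot",tri(W,np.mean(bw,0),T,bt.mean(0)))
print("collet",tri(W,(406.5,191.5),T,(391.5,201.25)),onz(W,(406.5,191.5),.052),onz(T,(391.5,201.25),.052))
kw=np.array([onz(W,p,.052)[:2] for p in [(423,160),(435,207),(390,221),(375,174)]]);print(kw.mean(0))
kt=np.array([onz(T,p,.052)[:2] for p in np.array([(407,53),(469,136),(382,198),(322,114)])/4+(358-66,170)])
for k in (kw,kt):
  for i in range(4):
    d=k[(i+1)%4]-k[i];print(np.degrees(np.arctan2(d[1],d[0])),np.linalg.norm(d))
for z in(.082,.034):print(proj(c,(.579,.2277,z)))
E
```

```text
t: 2.65
eef_pos: [0.5304, 0.1631, 0.2412]
tool_rot: [0.001, 0.907, 0.421, -0.0]
contact_force: [-0.4, 0.5, -0.0]
gripper_width: 1.003
grasp_force: 0.0
w foot [ 0.5963 -0.0154] [np.float64(-20.494391683426535), np.float64(-109.34179981340097)]
t foot [ 0.5937 -0.0184] [np.float64(-20.394116843794148), np.float64(-110.41902240933115)]
tri stud [ 0.5989 -0.0187  0.0478] onz [ 0.6009 -0.0171  0.05  ] [ 0.5973 -0.0201  0.05  ]
tri foot [ 0.5953 -0.017   0.0089]
collet [ 0.5651 -0.1852  0.0371] [ 0.5665 -0.1798  0.052 ] [ 0.5636 -0.1834  0.052 ]
[ 0.5668 -0.1789]
-145.75049577212528 0.04899664816789564
124.07678032072671 0.046812667432341554
35.646873131638 0.050416628255047745
-57.59377940263374 0.04806680060700684
-144.39013957117572 0.047806546473955144
124.59633004110175 0.04966938508115282
34.46918032579937 0.04752911321562372
-55.08605292476707 0.048719030976263934
[319.7794 109.8741]
[320.4014 111.1784]
```

View pics/w2.png

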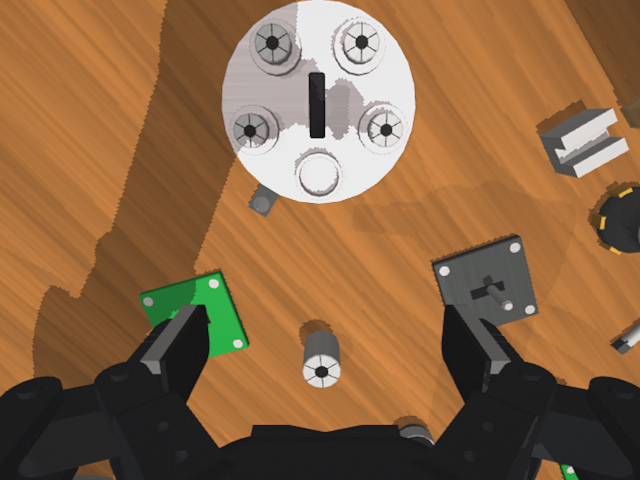

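The carousel fills the upper part: the handle bar runs (316,72)–(318,137), already aligned with the tool, the empty pocket is at (319,173), and the pointer is at (262,203).

```bash
python3 - <<'E'
from h import *
c=dict(np.load("w2.npz"))
b=[(272,43),(361,42),(386,130),(250,131)]
p=np.array([onz(c,x,.051)[:2] for x in b]+[onz(c,(319,174),.034)[:2]]);C=p.mean(0);print("axis",C)
d=p-C;ang=np.degrees(np.arctan2(d[:,1],d[:,0]));print(ang,np.linalg.norm(d,axis=1)); off=(ang-ang[4]+36)%72-36;pa=ang[4]+off.mean();print("pocket ang",pa)
for z in(.0,.01,.03):
  q=onz(c,(262,204),z)[:2]-C;print("pointer",z,np.degrees(np.arctan2(q[1],q[0])),np.linalg.norm(q))
print("handle",onz(c,(317,104),.082),[onz(c,x,.082)[:2] for x in [(316.5,73),(317.5,136)]])
T=eyes.read_camera("top")
print("handle tri w top:",tri(c,(317,104),T,(165.4,195.3)),"pocket rim tri",tri(c,(319,174),T,(195,218.2)))
H=np.r_[(np.array([.5764,.2257])+C)/2,.056];print(H)
go(H,pa+90-360)
E
```

```text
axis [0.5795 0.2315]
[  86.6942   14.284   -58.3111  158.8145 -129.4924] [0.0575 0.0573 0.0581 0.0579 0.0557]
pocket ang -129.6021672734421
pointer 0.0 -162.1605350549473 0.10552297686383179
pointer 0.01 -162.01964822479005 0.10291274484428654
pointer 0.03 -161.7152936598746 0.09769429716500394
handle [0.5801 0.2321 0.082 ] [array([0.5933, 0.248 ]), array([0.5659, 0.2148])]
handle tri w top: [0.5803 0.2335 0.045 ] pocket rim tri [0.541  0.1865 0.0083]
[0.578  0.2286 0.056 ]
shift [ 0.1602 -0.0107  0.3709] turn [ 0.0003  0.0001 -0.0029] yaw -399.6021672734421
shift [ 0.1602 -0.0107  0.3709] turn [ 0.0001 -0.0004  0.9971] yaw -219.6021672734421
```

```bash
python3 -m crank '0.16 -0.01 0.22 0 0 0 0;0.16 -0.01 0.22 0 0 0 0;0.16 -0.01 0.22 0 0 0 0;0.16 -0.01 0.3 0 0 0 0;0.16 -0.01 0.37 0 0 0 0;0.16 -0.01 0.37 0 0 0 0;0.16 -0.01 0.37 0 0 0 1;0.16 -0.01 0.37 0 0 0 1;0.16 -0.01 0.37 0 0 0 1;0.16 -0.01 0.37 0 0 0 1;0.16 -0.01 0.37 0 0 0 1;0.16 -0.01 0.37 0 0 0 1;0.16 -0.01 0.37 0 0 0 1;0.16 -0.01 0.37 0 0 0 1' 25
```

```text
t: 4.2
eef_pos: [0.5794, 0.2304, 0.0585]
tool_rot: [0.001, 0.906, 0.423, 0.002]
contact_force: [1.2, -2.7, 9.0]
gripper_width: 0.134
grasp_force: 37.8
```

```bash
python3 -m crank '0 0 0 0 0 0.045 1;0 0 0 0 0 0.09 1;0 0 0 0 0 0.135 1;0 0 0 0 0 0.176 1;0 0 0 0 0 0.176 1;0 0 0 0 0 0.176 1;0 0 0 0 0 0.176 0;0 0 0 0 0 0.176 0;0 0 0 0 0 0.176 0;0 0 0 0 0 0.176 0;0 0 -0.2 0 0 0.176 0;-0.16 0 -0.37 0 0 0.176 0;-0.16 0 -0.37 0 0 0.176 0;-0.16 0 -0.37 0 0 0.176 0;-0.16 0 -0.37 0 0 0.176 0;-0.16 0 -0.37 0 0 0.176 0'
python3 - <<'E'
from h import *
c=eyes.read_camera("wrist");cv2.imwrite("pics/w3.png",c["image"][:,:,::-1]);np.savez("w3.npz",**c)
t=eyes.read_camera("top")["image"][:,:,::-1]
m=np.hstack([tile(np.ascontiguousarray(c["image"][:,:,::-1]),190,0,250,280,2)[:560,:500],tile(np.ascontiguousarray(t),120,140,100,130,3)[:560]] if 0 else [tile(np.ascontiguousarray(c["image"][:,:,::-1]),190,0,250,280,2)])
cv2.imwrite("pics/m3.png",m);print(m.shape)
E
```

```text
t: 5.8
eef_pos: [0.5265, 0.1689, 0.2429]
tool_rot: [0.0, 0.987, 0.159, 0.002]
contact_force: [0.1, 0.1, -0.2]
gripper_width: 1.002
grasp_force: 0.0
(560, 500, 3)
```

View pics/m3.png

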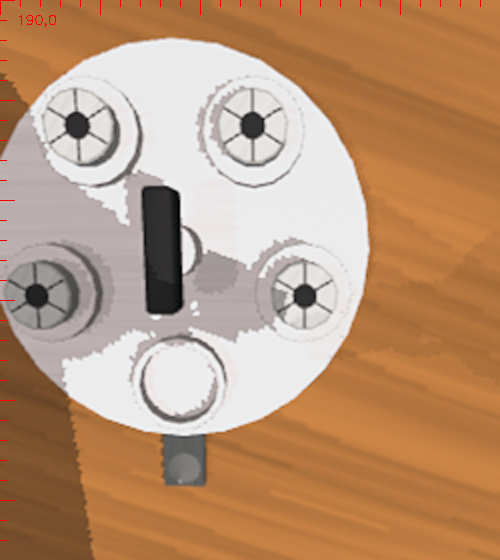

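The pocket (280,190) now lies nearly in line with the pointer (282,233). I'll compute the remaining angle.

```bash
python3 - <<'E'
from h import *
c=dict(np.load("w3.npz"))
b=np.array([(78,126),(252,125),(304,296),(37,296)])/2+(190,0)
p=np.array([onz(c,x,.051)[:2] for x in b]+[onz(c,(280,190),.034)[:2]]);C=p.mean(0);print("axis",C)
d=p-C;ang=np.degrees(np.arctan2(d[:,1],d[:,0]));off=(ang-ang[4]+36)%72-36;print(ang,off,np.linalg.norm(d,axis=1));pa=ang[4]+off.mean();print("pocket ang",pa)
for z in(.0,.03):
  q=onz(c,(282.5,233.5),z)[:2]-C;print("pointer",z,np.degrees(np.arctan2(q[1],q[0])),np.linalg.norm(q))
u=np.array([np.cos(np.radians(pa)),np.sin(np.radians(pa))]);print("pocket",C+.058*u)
go((.5793,.2300,.056),pa+90)
E
```

```text
axis [0.5795 0.231 ]
[  54.5712  -17.5967  -90.2697  126.7327 -161.041 ] [-0.3878 -0.5557 -1.2287 -0.2262  0.    ] [0.0573 0.0575 0.0577 0.0581 0.056 ]
pocket ang -161.5207143436273
pointer 0.0 -162.8360550121986 0.10582458467215813
pointer 0.03 -160.98097946964208 0.09734527670676332
pocket [0.5245 0.2126]
shift [ 0.1408 -0.0808  0.368 ] turn [-0.      0.0005 -0.0004] yaw -71.5207143436273
shift [ 0.1408 -0.0808  0.368 ] turn [0.0007 0.0001 0.9996] yaw 108.4792856563727
```

Alignment is within about 1°, so I'm accepting it. I'll hover over the stud and then the block, taking wrist shots with the same geometry so systematic errors cancel.

```bash
cat > snap.py <<'E'
import sys
from h import *
c=eyes.read_camera("wrist");cv2.imwrite(f"pics/{sys.argv[1]}.png",c["image"][:,:,::-1]);o,R=tool()
np.savez(sys.argv[1]+".npz",e=o["eef_pos"],Rt=R.as_matrix(),**c);print(o["eef_pos"],o["contact_force"])
E
python3 -m crank '0.02 0.4 0.04 0 0 -0.093 0;0.02 0.4 0.04 0 0 -0.093 0;0.02 0.4 0.04 0 0 -0.093 0;0.02 0.4 0.04 0 0 -0.093 0;0.02 0.4 0.04 0 0 -0.093 0;0.02 0.4 0.04 0 0 -0.093 0;0.02 0.4 0.04 0 0 -0.093 0' && python3 snap.py ws && python3 -c "
from h import *
go((.565,-.181,.22),-55)"
```

```text
t: 6.6
eef_pos: [0.5979, -0.0151, 0.2198]
tool_rot: [-0.001, 0.953, 0.303, -0.001]
contact_force: [-0.1, 1.2, -1.2]
gripper_width: 1.0
grasp_force: 0.0
[ 0.5979 -0.0146  0.2203] [ 0.333   0.2346 -0.5574]
shift [-0.2461  0.2334  0.0003] turn [-0.0007  0.0002  0.0017] yaw -55
shift [-0.2461  0.2334  0.0003] turn [-0.0003 -0.0011 -0.9983] yaw 125
```

```bash
python3 -m crank '-0.246 0.233 0 0 0 0 0;-0.246 0.233 0 0 0 0 0;-0.246 0.233 0 0 0 0 0;-0.246 0.233 0 0 0 0 0;-0.246 0.233 0 0 0 0 0;-0.246 0.233 0 0 0 0 0' && python3 snap.py wb && python3 - <<'E'
from h import *
m=[]
for n,p in(("ws",(.599,-.0186,.05)),("wb",(.565,-.181,.052))):
    c=dict(np.load(n+".npz"));u=proj(c,p);print(u);x,y=(u-(65,65)).astype(int);m.append(tile(cv2.imread(f"pics/{n}.png"),x,y,130,130,3))
cv2.imwrite("pics/m4.png",np.hstack(m))
E
```

```text
t: 7.25
eef_pos: [0.5653, -0.1811, 0.2213]
tool_rot: [-0.0, 0.953, 0.303, 0.0]
contact_force: [-0.2, 0.3, -0.2]
gripper_width: 1.0
grasp_force: 0.0
[ 0.5656 -0.1803  0.2214] [ 0.9812 -0.1434 -0.0603]
[331.4725 216.0663]
[326.4967 215.5767]
```

View pics/m4.png

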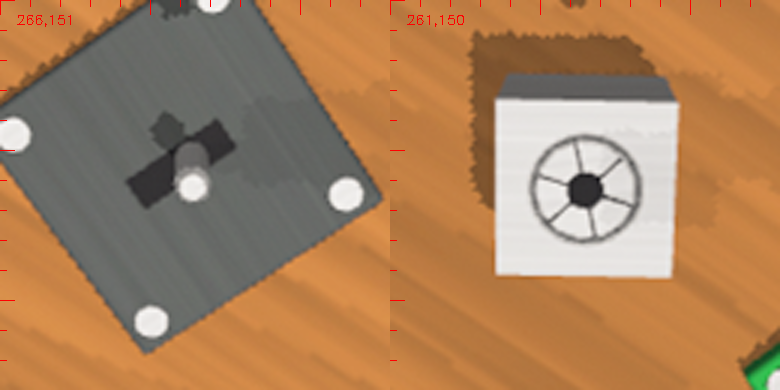

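Left: the stud tip is at pixel (330.3,213.3). Right: the bore and block centre are at (326,213), and the block is square to the tool. Computing the offsets relative to the tool.

```bash
python3 - <<'E'
from h import *
T=eyes.read_camera("top")
r={}
for n,px,z in(("ws",(330.3,213.3),.05),("wb",(326,213.2),.052)):
    c=dict(np.load(n+".npz"));X=onz(c,px,z);r[n]=X;print(n,X,"rel tool",c["Rt"].T@(X-c["e"]))
print("delta stud-block",r["ws"]-r["wb"])
w1=dict(np.load("w1.npz"));c=dict(np.load("ws.npz"));print("tri stud w1-ws",tri(w1,(255,109),c,(330.3,213.3)))
c=dict(np.load("wb.npz"));print("tri collet w1-wb",tri(w1,(406.5,191.5),c,(326,213.2)))
go(np.r_[r["wb"][:2],.020])
E
```

```text
ws [ 0.6003 -0.0165  0.05  ] rel tool [0.001  0.0033 0.1703]
wb [ 0.5664 -0.1795  0.052 ] rel tool [ 0.0009 -0.      0.1694]
delta stud-block [ 0.0339  0.163  -0.002 ]
tri stud w1-ws [ 0.6005 -0.0168  0.0492]
tri collet w1-wb [ 0.5667 -0.1793  0.0542]
shift [0.0014 0.0001 0.4029]
```

```bash
python3 -m crank '0.002 0 0.1 0 0 0 0;0.002 0 0.2 0 0 0 0;0.002 0 0.3 0 0 0 0;0.002 0 0.37 0 0 0 0;0.002 0 0.402 0 0 0 0;0.002 0 0.402 0 0 0 0;0.002 0 0.402 0 0 0 1;0.002 0 0.402 0 0 0 1;0.002 0 0.402 0 0 0 1;0.002 0 0.402 0 0 0 1;0.002 0 0.402 0 0 0 1;0.002 0 0.402 0 0 0 1;0.002 0 0.402 0 0 0 1;0.002 0 0.402 0 0 0 1' 80 && python3 -c "
from h import *
print(bot.get_obs()['eef_pos'])"
```

```text
t: 8.75
eef_pos: [0.5673, -0.1828, 0.0227]
tool_rot: [0.001, 0.953, 0.302, 0.002]
contact_force: [-0.9, 1.8, 7.2]
gripper_width: 0.547
grasp_force: 84.3
[ 0.5673 -0.1828  0.0227]
```

```bash
python3 -m crank '0 0 -0.08 0 0 0 1;0 0 -0.16 0 0 0 1;0.06 -0.06 -0.16 0 0 0 1;0.12 -0.11 -0.16 0 0 0 1;0.18 -0.17 -0.16 0 0 0 1;0.243 -0.227 -0.16 0 0 0 1;0.243 -0.227 -0.16 0 0 0 1;0.243 -0.227 -0.16 0 0 0 1;0.243 -0.227 -0.16 0 0 0 1' && python3 snap.py wg; python3 - <<'E'
from h import *
c=dict(np.load("wg.npz"));e=c["e"];X=np.r_[e[:2],e[2]+.032];u=proj(c,X);print(u,proj(c,(.6005,-.0167,.05)))
i=cv2.imread("pics/wg.png");x,y=np.clip((u-(120,130)).astype(int),0,None)
cv2.imwrite("pics/m5.png",tile(i,x,y,260,200,3)[:600])
E
```

```text
t: 9.65
eef_pos: [0.5993, -0.0216, 0.1004]
tool_rot: [0.001, 0.954, 0.301, -0.0]
contact_force: [-0.1, -1.1, -4.3]
gripper_width: 0.545
grasp_force: 85.5
[ 0.5994 -0.0221  0.1003] [-0.171  -0.4387 -5.1734]
[330.6644 361.7128] [321.0373 261.1829]
```

View pics/m5.png

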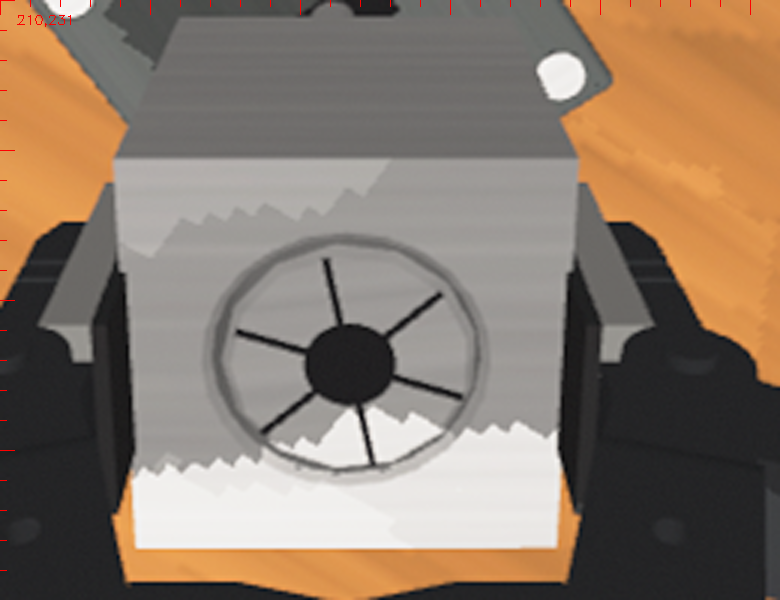

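The held block is level, with the bore at (326.7,351.7), and the fingers grip both sides. Computing where the bore stands relative to the stud.

```bash
python3 - <<'E'
from h import *
c=dict(np.load("wg.npz"))
for z in (.127,.1297,.132):
    X=onz(c,(326.7,351.7),z);d=np.r_[.6003,-.0166,z]-X;print(X,"rel tool",c["Rt"].T@(X-c["e"]),"move units",c["Rt"].T@d/.5)
b=onz(c,(335/3+210,8/3+231),.01);print(b)
print(c["Rt"],[bot.get_obs()["eef_pos"] for _ in range(2)])
E
```

```text
[ 0.5988 -0.0209  0.127 ] rel tool [ 0.0002 -0.0012 -0.0267] move units [ 0.0074 -0.0054 -0.    ]
[ 0.6003 -0.0199  0.1297] rel tool [ 0.0019 -0.0012 -0.0294] move units [ 0.0039 -0.0054 -0.    ]
[ 0.6014 -0.0191  0.132 ] rel tool [ 0.0034 -0.0012 -0.0317] move units [ 0.001  -0.0054 -0.    ]
[ 0.6032 -0.0149  0.01  ]
[[ 0.8193  0.5734 -0.0005]
 [ 0.5734 -0.8193 -0.0012]
 [-0.0011  0.0007 -1.    ]] [array([ 0.5994, -0.0221,  0.1003]), array([ 0.5994, -0.0221,  0.1003])]
```

```bash
python3 -m crank '0.004 -0.0054 0 0 0 0 1;0.004 -0.0054 0.02 0 0 0 1;0.004 -0.0054 0.04 0 0 0 1;0.004 -0.0054 0.045 0 0 0 1;0.004 -0.0054 0.045 0 0 0 1;0.004 -0.0054 0.045 0 0 0 1' 100 ; python3 -m crank '0 0 0.006 0 0 0 1;0 0 0.012 0 0 0 1;0 0 0.018 0 0 0 1;0 0 0.018 0 0 0 1;0 0 0.018 0 0 0 1'
```

```text
t: 10.3
eef_pos: [0.6, -0.0168, 0.0776]
tool_rot: [-0.0, 0.953, 0.302, -0.0]
contact_force: [0.5, 0.2, -4.3]
gripper_width: 0.541
grasp_force: 105.6
t: 10.8
eef_pos: [0.5998, -0.0167, 0.0687]
tool_rot: [-0.0, 0.953, 0.302, -0.0]
contact_force: [0.0, 0.1, -6.0]
gripper_width: 0.54
grasp_force: 105.6
```

```bash
python3 -m crank '0 0 0.006 0 0 0 1;0 0 0.012 0 0 0 1;0 0 0.018 0 0 0 1;0 0 0.024 0 0 0 1;0 0 0.024 0 0 0 1;0 0 0.024 0 0 0 1'
```

```text
t: 11.4
eef_pos: [0.5998, -0.0168, 0.0566]
tool_rot: [-0.0, 0.953, 0.302, -0.0]
contact_force: [0.5, -0.7, -5.3]
gripper_width: 0.543
grasp_force: 105.6
```

```bash
python3 -m crank '0 0 0.008 0 0 0 1;0 0 0.016 0 0 0 1;0 0 0.024 0 0 0 1;0 0 0.032 0 0 0 1;0 0 0.04 0 0 0 1;0 0 0.04 0 0 0 1;0 0 0.04 0 0 0 1' 120; python3 -m crank '0 0 0.004 0 0 0 1;0 0 0.008 0 0 0 1;0 0 0.012 0 0 0 1;0 0 0.012 0 0 0 1;0 0 0.012 0 0 0 1'
```

```text
t: 12.1
eef_pos: [0.5995, -0.0168, 0.0363]
tool_rot: [-0.0, 0.953, 0.302, -0.0]
contact_force: [-0.1, -1.3, -5.4]
gripper_width: 0.54
grasp_force: 125.4
t: 12.6
eef_pos: [0.6, -0.0167, 0.0329]
tool_rot: [0.0, 0.953, 0.302, 0.0]
contact_force: [-7.6, -1.0, 15.9]
gripper_width: 0.54
grasp_force: 127.7
```

```bash
python3 -m crank '0 0 0.004 0 0 0 1;0 0 0.006 0 0 0 1;0 0 0.006 0 0 0 1;0 0 0.006 0 0 0 1'; python3 -m crank '0 0 -0.008 0 0 0 0;0 0 -0.008 0 0 0 0;0 0 -0.008 0 0 0 0;0 0 -0.008 0 0 0 0;0 0 -0.008 0 0 0 0;0 0 -0.008 0 0 0 0;0 0 -0.1 0 0 0 0;0 0 -0.2 0 0 0 0;0 0 -0.3 0 0 0 0;0 0 -0.4 0 0 0 0;0 0 -0.4 0 0 0 0;0 0 -0.4 0 0 0 0' && python3 snap.py wc; python3 - <<'E'
from h import *
c=dict(np.load("wc.npz"));u=proj(c,(.6003,-.0166,.08));print(u);x,y=(u-(65,65)).astype(int)
T=eyes.read_camera("top");S=eyes.read_camera("scene")
v=proj(T,(.6,-.0166,.06));w=proj(S,(.6,-.0166,.06));print(v,w)
im=lambda C:np.ascontiguousarray(C["image"][:,:,::-1])
m=[tile(cv2.imread("pics/wc.png"),x,y,130,130,3)]+[tile(im(S),int(w[0])-32,int(w[1])-32,65,65,6)]
cv2.imwrite("pics/m6.png",np.hstack(m))
E
```

```text
t: 13.0
eef_pos: [0.6, -0.0167, 0.0328]
tool_rot: [0.001, 0.953, 0.302, -0.0]
contact_force: [-17.3, -2.4, 42.6]
gripper_width: 0.544
grasp_force: 131.2
t: 14.2
eef_pos: [0.6006, -0.0168, 0.2291]
tool_rot: [0.001, 0.953, 0.302, 0.001]
contact_force: [-0.6, -1.0, -0.5]
gripper_width: 1.002
grasp_force: 0.0
[ 0.5995 -0.0169  0.2272] [0.4726 0.3316 0.22  ]
[326.0496 221.9193]
[300.8613 181.9181] [318.0597 279.3017]
```

View pics/m6.png

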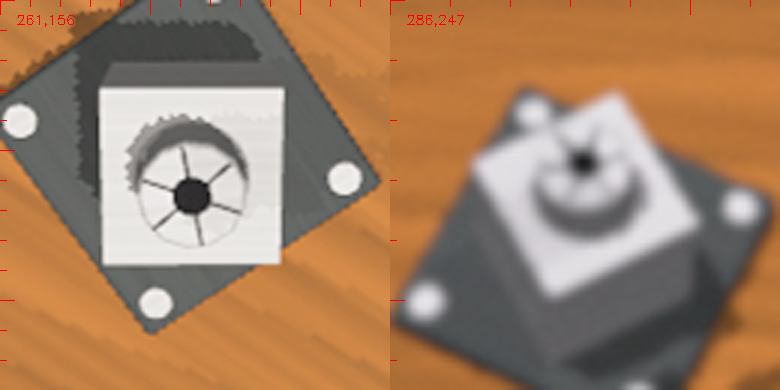

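The collet stands proud of the block, which is seated on the foot. The bore is at wrist pixel (325,221), which matches the stud. Next: grip the collet.

```bash
python3 -m crank '0.002 -0.001 0.1 0 0 0 0;0.002 -0.001 0.2 0 0 0 0;0.002 -0.001 0.28 0 0 0 0;0.002 -0.001 0.328 0 0 0 0;0.002 -0.001 0.328 0 0 0 0;0.002 -0.001 0.328 0 0 0 0;0.002 -0.001 0.328 0 0 0 1;0.002 -0.001 0.328 0 0 0 1;0.002 -0.001 0.328 0 0 0 1;0.002 -0.001 0.328 0 0 0 1;0.002 -0.001 0.328 0 0 0 1;0.002 -0.001 0.328 0 0 0 1;0.002 -0.001 0.328 0 0 0 1;0.002 -0.001 0.328 0 0 0 1' 50
```

```text
t: 15.75
eef_pos: [0.601, -0.0157, 0.0648]
tool_rot: [0.0, 0.953, 0.302, 0.001]
contact_force: [-0.9, -0.2, 7.3]
gripper_width: 0.304
grasp_force: 48.9
```

```bash
python3 -m crank '0 0 -0.04 0 0 0 1;0 0 -0.08 0 0 0 1;0 0 -0.12 0 0 0 1;0.02 -0.06 -0.13 0 0 0.01 1;0.04 -0.14 -0.13 0 0 0.03 1;0.07 -0.22 -0.13 0 0 0.05 1;0.09 -0.3 -0.13 0 0 0.07 1;0.12 -0.38 -0.13 0 0 0.092 1;0.138 -0.462 -0.13 0 0 0.092 1;0.138 -0.462 -0.13 0 0 0.092 1;0.138 -0.462 -0.13 0 0 0.092 1;0.138 -0.462 -0.13 0 0 0.092 1' && python3 snap.py wp; python3 - <<'E'
from h import *
c=dict(np.load("wp.npz"));e=c["e"];u=proj(c,np.r_[e[:2],e[2]+.015]);p=proj(c,(.5245,.2126,.034));print(u,p)
x,y=150,200
cv2.imwrite("pics/m7.png",tile(cv2.imread("pics/wp.png"),200,150,260,200,3))
print(c["Rt"].T@(np.r_[.5245,.2126,e[2]]-e)/.5)
E
```

```text
t: 16.95
eef_pos: [0.5244, 0.2114, 0.1286]
tool_rot: [0.001, 0.987, 0.16, -0.0]
contact_force: [0.7, -1.0, -0.6]
gripper_width: 0.302
grasp_force: 49.6
[0.5245 0.211  0.1286] [ 0.4832 -1.1652 -1.3979]
[330.7619 332.2274] [325.7593 241.2296]
[ 0.0009 -0.003  -0.    ]
```

View pics/m7.png

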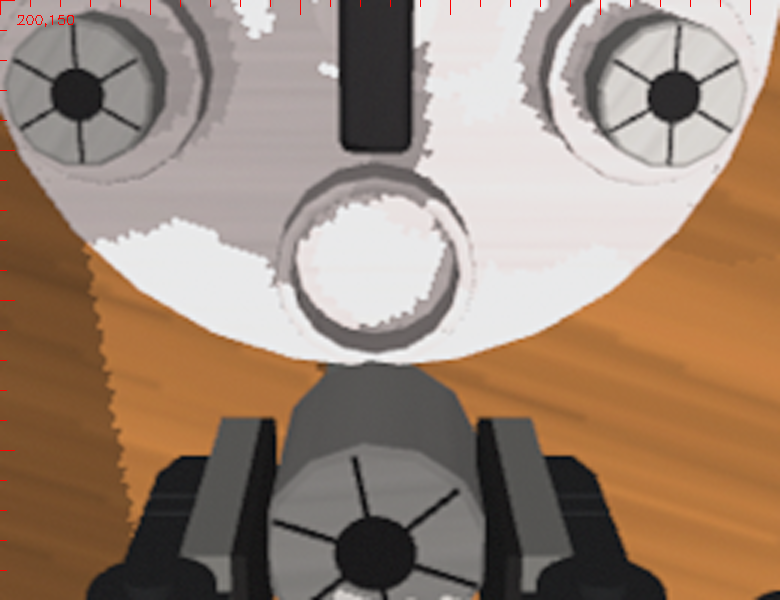

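The collet is held upright with its bore at (325,334). The pocket rim is centred near (325.3,236.8), just ahead. Computing the offset.

```bash
python3 - <<'E'
from h import *
c=dict(np.load("wp.npz"))
b=onz(c,(325,334),.1438)
b5=[onz(c,(200+x/3,150+y/3),.051)[:2] for x,y in((78,95),(673,96))];print(b5)
m=np.mean(b5,0);d=b5[0]-b5[1];n=np.array([d[1],-d[0]])/np.linalg.norm(d);n=n*np.sign(-n[0])
# neighbours at +-72deg: midpoint is 58*cos72 toward pocket from axis
q=m+n*.058*(1-np.cos(np.radians(72)));print("pocket from neighbours",q,"dist",np.linalg.norm(d),"dir",np.degrees(np.arctan2(n[1],n[0])))
p=onz(c,(325.3,237.5),.034);print("bore",b,"rim",p)
for t in(q,p[:2]):print("move",c["Rt"].T@np.r_[t-b[:2],0]/.5)
E
```

```text
[array([0.5447, 0.2776]), array([0.5792, 0.1734])]
pocket from neighbours [0.5239 0.2129] dist 0.10977875491177509 dir -161.6432072764023
bore [0.5233 0.2128 0.1438] rim [0.5267 0.2136 0.034 ]
move [ 0.0012  0.0003 -0.    ]
move [ 0.0069  0.0006 -0.    ]
```

```bash
python3 -m crank '0.003 0 0.05 0 0 0 1;0.003 0 0.1 0 0 0 1;0.003 0 0.13 0 0 0 1;0.003 0 0.15 0 0 0 1;0.003 0 0.165 0 0 0 1;0.003 0 0.175 0 0 0 1;0.003 0 0.175 0 0 0 1;0.003 0 0.175 0 0 0 1'; python3 -m crank '0 0 0.003 0 0 0 1;0 0 0.006 0 0 0 1;0 0 0.009 0 0 0 1;0 0 0.009 0 0 0 1;0 0 0.009 0 0 0 1'
```

```text
t: 17.8
eef_pos: [0.5258, 0.2136, 0.0418]
tool_rot: [-0.0, 0.987, 0.161, 0.0]
contact_force: [0.4, -0.2, -0.7]
gripper_width: 0.3
grasp_force: 49.6
t: 18.3
eef_pos: [0.5254, 0.2134, 0.0368]
tool_rot: [0.0, 0.987, 0.161, -0.0]
contact_force: [-0.6, -0.2, -0.3]
gripper_width: 0.304
grasp_force: 49.6
```

```bash
python3 -m crank '0 0 0.002 0 0 0 1;0 0 0.003 0 0 0 1;0 0 0.003 0 0 0 1'; python3 -m crank '0 0 0 0 0 0 0.5;0 0 0 0 0 0 0.5;0 0 0 0 0 0 0.5;0 0 0 0 0 0 0.5;0 0 -0.03 0 0 0 0.5;0 0 -0.08 0 0 0 0.5;0 0 -0.16 0 0 0 0.5;0 0 -0.25 0 0 0 0.5;-0.1 0 -0.32 0 0 0 0.5;-0.15 0 -0.35 0 0 0 0.3;-0.15 0 -0.35 0 0 0 0;-0.15 0 -0.35 0 0 0 0' && python3 snap.py wf; python3 - <<'E'
from h import *
c=dict(np.load("wf.npz"));S=eyes.read_camera("scene");u=proj(c,(.55,.22,.03));print(u)
x,y=np.clip((u-(110,120)).astype(int),0,None);i=cv2.imread("pics/wf.png")
s=np.ascontiguousarray(S["image"][180:400,200:520,::-1])
a=tile(i,x,y,200,240,2.0);b=cv2.resize(s,None,fx=1.25,fy=1.25)
h=480;b=cv2.copyMakeBorder(b,0,h-b.shape[0],0,0,cv2.BORDER_CONSTANT)
m=np.hstack([a[:h],b]);print(m.shape);cv2.imwrite("pics/m8.png",m)
E
```

```text
t: 18.6
eef_pos: [0.5257, 0.2135, 0.036]
tool_rot: [0.0, 0.987, 0.161, 0.0]
contact_force: [-1.7, -1.1, 5.4]
gripper_width: 0.304
grasp_force: 50.5
t: 19.8
eef_pos: [0.4546, 0.1895, 0.2119]
tool_rot: [-0.0, 0.987, 0.161, 0.002]
contact_force: [1.5, -0.3, 0.7]
gripper_width: 0.977
grasp_force: 0.0
[0.4548 0.1896 0.211 ] [ 0.2598 -0.4147 -0.2222]
[329.0592  83.569 ]
(480, 800, 3)
```

View pics/m8.png

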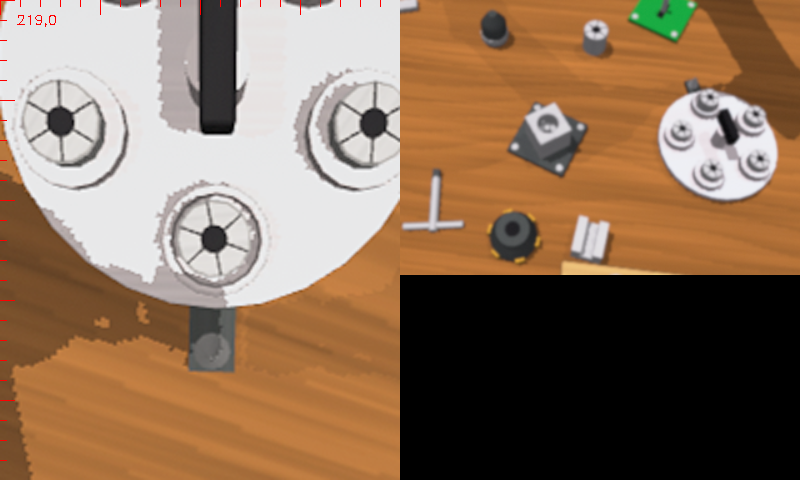

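The collet stands upright in the pocket at the pointer (tile (214,238), with the pointer at (212,350)). The block stands on the knock-out with its recess empty, and the bystanders are where they were. Handing in.

```bash
python3 -c "
from station import ticket
print(ticket.hand_in())"
```

```text
the job is handed in; nothing more can be done
None
```

I handed the job in at about 20 s of robot time: the carousel's pocket is within about 1° of the pointer, the block is pressed home on the knock-out, and the collet stands upright in the pocket; the hand-in returned no verdict.

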